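# Flip the caddy's cover over to the other well

### The arm

A 6-joint arm with a two-finger parallel gripper is mounted at the origin on the work surface. World frame = base frame: x ahead of the robot, y to its left, z up, the work surface at z = 0. Lengths are in m, angles in degrees, forces in N, time in s.
With the tool pointing down it reaches from about 0.35 to 0.875 m from the base axis. Payload 4.2 kg.
Tool frame: the origin (TCP) lies between the finger pads; the fingertips stand 11 mm ahead of it and the grasp point (between the pads) lies 8 mm behind it; z points along the fingers, y is the direction in which the jaws open and shut (so a half turn about z gives the same grasp; the last joint's range is limited). The gripper opens to 87 mm and grips with 3 to 60 N. Pads are 19 mm wide; open, the fingers measure 117 mm over their backs; the gripper's body (75 mm by 190 mm) begins 51 mm behind the grasp point.
Start: joints at [85.749, 22.042, 0.453, 0, -68.411, -14.817], TCP at [0.204, 0.591, 0.234] pointing down, gripper open.
Joint ranges: [-179.83, 179.83], [-69.29, 118.12], [-61.27, 80.66], [-181.25, 117.63], [-171.15, -9.14], [-177.46, 177.46]. Speed limits (degrees/s): [159.86, 159.86, 180, 180, 180, 180].

### API

Orientations are given as a 3x3 rotation matrix whose columns are the frame's x, y, z axes.
In Python, from station import sense, capture, get_calibration, finish_job, search_frame, cut_out gives the robot as it stands.
- The arm moves only by the tool arm_command, never from a script. Its argument "rows" is a list of rows, each an object with "fingers": the opening in per cent of the stroke, from 0 (shut) to 100 (fully open); "travel": the shift along the tool's x, y, z in cm, a list of three; "roll": the turn about the tool's z in degrees. A call has 1 to 10 rows; each row is the pose to reach, as a shift and turn from the pose commanded when the call began, along the tool's axes at that moment; what a row does not reach only later rows make up. A row lasts 1/10 s, in which the tool goes at most 50 mm and 8.59 degrees, less where a joint would pass 70% of its speed; a pose out of reach is approached as far as the arm can. A call with a gripper value outside its range is refused whole. The fingers move at their own pace and stop on an object; the grip force is fixed at half the most. Time passes only in rows, so rows that repeat a pose let the fingers close. It gives the time, the measured TCP pose, the force and the opening at its end, in the units of the state.
- sense(): the state, without advancing time (a new reading comes with each control period).
- capture(name): name is "side" or "top"; returns (picture, depth): 400x640x3 uint8, red, green, blue; 400x640 float32, m along the optical axis (not along the pixel's ray), 0 where there is no reading.
- get_calibration(name): a dict with "fov_y" (degrees; the focal length in pixels is half the picture's height over the tangent of half this angle, whatever the lens; pixels are square), "cx", "cy" (the principal point, pixels), "origin" and "attitude" of the camera in the world. Camera axes: x right, y down, z forward; pixel columns grow to the right and rows downward; lengths in m; the calibration is good to about 2 mm. A picture is of the moment at which its call begins. get_calibration takes no time and is no camera call.
- finish_job(): hands the job in, once; it reports no verdict.
Trained networks look in the newest picture that a camera, given by its name, has taken for a name from the list of things; names that differ only in an ending like _2 or _b are one class to them, and where a whole thing is asked for, a point or a joint stands for the part that bears it (a point fixed in the world has none). Each returns a list of dicts, best first, with "p" (0 to 1); they miss things now and then, are a little off and sometimes report something else, mostly with a low value. They report only what shows in the picture. A call takes as long as a camera call. They do not tell look-alikes from the thing itself.
- search_frame(camera, label): "position" ([x, y, z] in m, in world coordinates, good to about 4 mm: the middle of the surface that is visible of it).
- cut_out(camera, label): "mask" (400x640 bool, what is visible of it).
The state is a dict: "time_s": time; "joints": joint angles; "joint_velocities": joint speeds; "effort": joint torques, N m; "tcp_pos": TCP position; "ee_rot": TCP orientation; "wrist_force": force on the tool from outside, world axes, zero at the start; "moment": the same for the moment, N m; "gripper_width": opening from 0.0 (shut) to 1.0 (fully open).
Only numpy, scipy, OpenCV 4.12 (cv2) and the standard library are available. Lean on these libraries where they do the work, as an engineer would, in place of code of your own. Each camera call takes 0.05 s, during which the arm holds its last target. There are 200 camera calls.

### The job

The hinged white cover on the two-well caddy stands ajar over the drain stopper. Push it with the fingertips up and right over its middle hinge, easing rather than flinging it, and press it down until it lies flat over the pot scrubber's well, leaving the stopper's well open. Do not take the cover between the fingers, leave the stopper and scrubber lying in their wells, leave the pump dispenser and the flip-top container where they stand, and finish clear of everything.

Things in the scene. Friction and masses are not known exactly. Their poses are not given: they have to be found in the camera images.
- caddy: Grey open plastic caddy fixed to the floor, 220 (its x) by 190 (its y) by 60 mm high, walls 4 mm, any yaw. Origin: centre of its underside. A middle wall along its y axis (x = 0), 60 mm high, parts it into two wells: the stopper's on its +x side, the scrubber's on its -x side. The cover's hinge runs along its y axis at x = 0, 63 mm above the origin.
- cover (a joint): Angle of the cover, a flat rigid white plate 6 mm thick and 184 mm wide that reaches 106 mm from the hinge line. 0 = flat over the stopper's well (pointing to the caddy's +x), 1.57 = upright, 3.14 = flat over the scrubber's well (pointing to the caddy's -x), its end stop. It starts ajar at 0.4 to 0.9 rad. The hinge is stiff: the cover stays at any angle where it is left; about 0.4 to 1.7 N at its free edge moves it, depending on the angle.
- cover_edge (a point): Middle of the cover's free edge, at mid thickness, 106 mm from the hinge line. It moves with the cover: x points from the hinge to the free edge, y along the hinge, z normal to the plate.
- cover_mid (a point): Centre of the cover plate, 53 mm from the hinge line, at mid thickness, axes as for cover_edge. Taking the plate between the fingers is not allowed.
- scrubber: Stainless steel pot scrubber, a loose round ball of curls 70 mm across and about 34 mm high, lying in the open well. Origin: centre of its underside.
- stopper: Teal silicone drain stopper, a loose disc 80 mm across with a knob, 33 mm high, lying in the well under the ajar cover. Origin: centre of its underside.
- dispenser: Bystander: empty white pump dispenser, 72 mm across, 192 mm high with a spout that reaches 47 mm out from its axis, standing loose and light on the floor to one side of the caddy. Origin: centre of its underside.
- container: Bystander: closed flip-top plastic container, 84 by 124 by 59 mm high, loose on the floor to the other side of the caddy. Origin: centre of its underside.
Not all that is in view belongs to the job. What is shaped like the scrubber but red is not meant.

How it is judged:
By the outcome, as a careful person would: the job done as asked, in the order asked, and still so for the second after the job is handed in, with the robot touching nothing.
It also fails if it takes over 37 s, if anything falls off the work surface, if the arm or the gripper's body presses on something with over 40 N, if the wrist force passes 120 N, or if a joint passes its speed limit or range.

## Working session

There is one attempt and no reset: what is moved stays moved. The work goes in short steps, Python scripts to look and compute and a tool call to move; the robot and the scene stay as the last step left them, time stands still between calls to the robot, and variables do not carry over. Pictures are saved under pics/ and viewed, about 8 in all and at most 12, crops included, and the job is handed in when it is done.

Besides the shell and the picture viewer there is one more tool, called after "Request:" by a JSON object that holds its "name" and its "arguments". arm_command: Moves the arm, as the interface text tells. Its arguments: {"type":"object","properties":{"rows":{"type":"array","items":{"type":"object","properties":{"fingers":{"type":"number"},"travel":{"type":"array","items":{"type":"number"}},"roll":{"type":"number"}}}}},"required":["rows"]}

```bash
mkdir -p pics; cat > h.py <<'E'
import numpy as np,cv2
from station import *
def snap(n,f):
    im,d=capture(n); cv2.imwrite(f'pics/{f}.png',im[:,:,::-1]); return im,d
def cloud(n,d):
    c=get_calibration(n); h,w=d.shape; f=h/2/np.tan(np.radians(c['fov_y'])/2)
    v,u=np.mgrid[:h,:w]
    P=np.stack([(u-c['cx'])*d/f,(v-c['cy'])*d/f,d],-1)
    W=P@np.array(c['attitude']).T+np.array(c['origin']); W[d==0]=np.nan; return W
E
python3 - <<'E'
from h import *
np.set_printoptions(precision=3,suppress=True)
s=sense();print(s['time_s'],s['tcp_pos'],s['ee_rot'],s['gripper_width'])
for n in('top','side'):
    im,d=snap(n,n+'0');W=cloud(n,d);np.save(n+'0.npy',W)
    print(n,get_calibration(n))
    for l in('caddy','cover','cover_edge','cover_mid','scrubber','stopper','dispenser','container'):
        r=search_frame(n,l);print(l,[(round(q['p'],2),np.round(q['position'],3)) for q in r[:3]])
    r=cut_out(n,'cover')
    if r: np.save(n+'m.npy',r[0]['mask']);P=W[r[0]['mask']];P=P[~np.isnan(P).any(1)];c=np.median(P,0);print(len(P),c,P.min(0),P.max(0))
print(sense()['time_s'])
E
```

```text
0.0 [0.204 0.59  0.232] [[ 0.945 -0.327 -0.001]
 [-0.327 -0.945 -0.002]
 [ 0.     0.002 -1.   ]] 0.9963099678663472
top {'fov_y': 53.89876731380429, 'cx': 316.73626935611475, 'cy': 197.91052259149413, 'origin': array([ 0.455, -0.006,  1.015]), 'attitude': array([[ 0.026, -0.995,  0.094],
       [-1.   , -0.026,  0.007],
       [-0.005, -0.094, -0.996]])}
caddy [(0.65, array([0.574, 0.012, 0.061]))]
cover [(0.82, array([0.596, 0.036, 0.095]))]
cover_edge []
cover_mid [(0.62, array([0.597, 0.032, 0.103])), (0.47, array([0.575, 0.014, 0.06 ]))]
scrubber [(0.89, array([ 0.668, -0.249,  0.03 ])), (0.76, array([ 0.555, -0.068,  0.035]))]
stopper []
dispenser [(0.9, array([ 0.588, -0.377,  0.12 ]))]
container [(0.9, array([0.491, 0.385, 0.061]))]
3160 [0.597 0.034 0.099] [ 0.506 -0.051 -0.001] [0.694 0.123 0.133]
side {'fov_y': 51.106916481467266, 'cx': 315.9920953782849, 'cy': 193.96976104283772, 'origin': array([0.252, 0.688, 0.923]), 'attitude': array([[-0.917, -0.297,  0.266],
       [-0.398,  0.692, -0.602],
       [-0.005, -0.658, -0.753]])}
caddy [(0.57, array([0.566, 0.02 , 0.039]))]
cover [(0.97, array([0.596, 0.043, 0.103]))]
cover_edge [(0.92, array([0.596, 0.042, 0.101]))]
cover_mid [(0.73, array([0.596, 0.045, 0.105]))]
scrubber [(0.83, array([ 0.561, -0.052,  0.036])), (0.7, array([ 0.667, -0.235,  0.031]))]
stopper [(0.7, array([0.62 , 0.052, 0.022])), (0.17, array([0.595, 0.04 , 0.099]))]
dispenser [(0.96, array([ 0.588, -0.37 ,  0.098]))]
container [(0.94, array([0.485, 0.404, 0.058]))]
1377 [0.591 0.04  0.102] [ 0.502 -0.111 -0.003] [0.759 0.123 0.135]
1.0
```

View pics/top0.png

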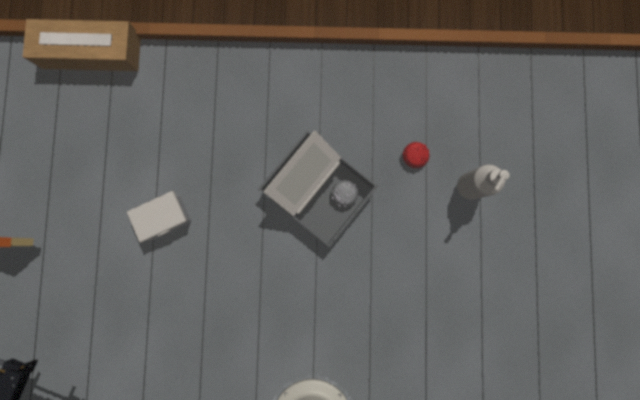

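View pics/side0.png

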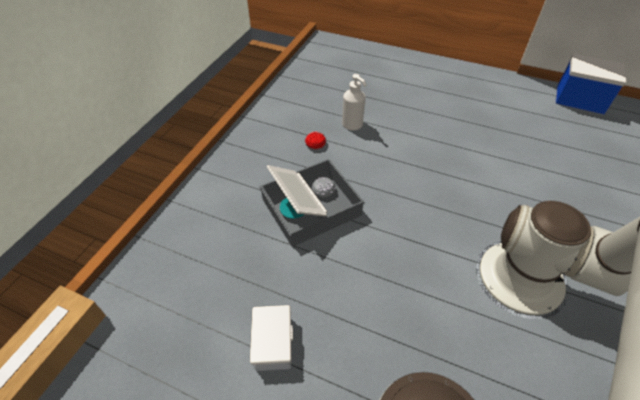

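Top view: the cover is at (302,173), with the grey scrubber beside it in the caddy at (343,193). The red ball at (416,154) is a look-alike outside the caddy and is not meant. The container is at (157,217) and the dispenser at (485,180). Next I fit the cover plane and the caddy pose.

```bash
python3 - <<'E'
from h import *
np.set_printoptions(precision=4,suppress=True)
from scipy.optimize import minimize
W=np.load('top0.npy');m=np.load('topm.npy')
m=cv2.erode(m.astype(np.uint8),np.ones((3,3)))>0
P=W[m];P=P[np.isfinite(P).all(1)&(P[:,2]>.05)]
for _ in range(4):
    c=P.mean(0);n=np.linalg.svd(P-c)[2][2];n*=np.sign(n[2]);r=(P-c)@n;P=P[abs(r)<.004]
print('plane n',n,'tilt',np.arccos(n[2]),c,len(P))
h=np.cross([0,0,1],n);h/=np.linalg.norm(h);up=np.cross(n,h);up*=np.sign(up[2]);
s=(P-c)@up;t=(P-c)@h
print('hinge dir',h,'up',up,'s',np.percentile(s,[1,99]),'t',np.percentile(t,[1,99]))
ca=c+up*(s.min()+s.max())/2+h*(np.percentile(t,1)+np.percentile(t,99))/2
print('centre top face',ca,'hinge guess',ca-n*.003-up*.053,'edge',ca-n*.003+up*.053)
# caddy rim: points z .055-.066 near
Q=W[np.isfinite(W).all(2)];Q=Q[(abs(Q[:,2]-.06)<.006)&(np.hypot(Q[:,0]-.575,Q[:,1]-.01)<.17)]
print('rim',cv2.minAreaRect(Q[:,:2].astype(np.float32)*1000),len(Q))
Q=W[np.isfinite(W).all(2)];Q=Q[(Q[:,2]>.02)&(np.hypot(Q[:,0]-.575,Q[:,1]-.01)<.17)]
print('all>20mm',cv2.minAreaRect(Q[:,:2].astype(np.float32)*1000),len(Q))
im=cv2.imread('pics/top0.png');cv2.imwrite('pics/crop.png',cv2.resize(im[110:260,240:450],None,fx=3.5,fy=3.5,interpolation=cv2.INTER_CUBIC))
E
```

```text
plane n [-0.3716 -0.4839  0.7924] tilt 0.6561326380292892 [0.5974 0.034  0.0983] 2832
hinge dir [ 0.7931 -0.609   0.    ] up [0.4826 0.6284 0.6101] s [-0.0522  0.0496] t [-0.0857  0.087 ]
centre top face [0.5971 0.0326 0.0972] hinge guess [0.5727 0.0007 0.0625] edge [0.6238 0.0673 0.1272]
rim ((573.1676635742188, 0.23138427734375), (226.00328063964844, 192.46719360351562), 52.486270904541016) 746
all>20mm ((573.1666259765625, 0.7199859619140625), (226.59222412109375, 192.46270751953125), 52.331329345703125) 4756
```

View pics/crop.png

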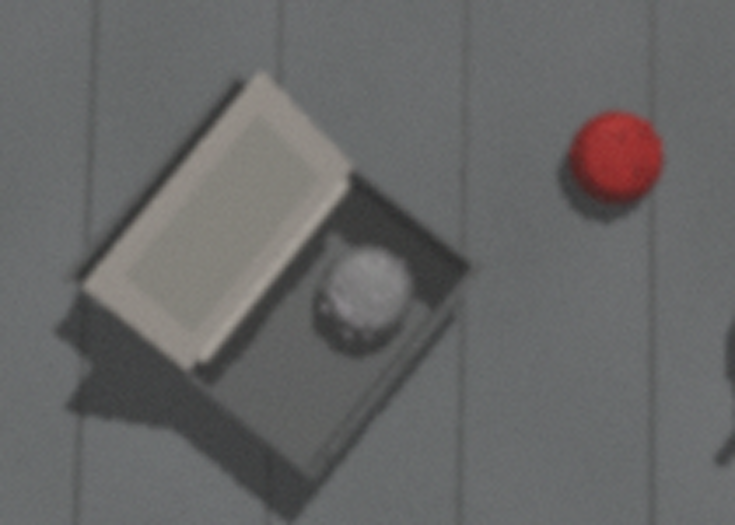

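Cover angle is about 0.656 rad and the hinge sits at (0.573, 0.000, 0.063), with caddy +x at yaw 52.4°. The fitted sizes agree with those given. In the crop the grey ball inside the caddy is the scrubber, and the red one is the decoy. Approach: fingers shut, high, to a point beyond the cover's free edge.

Request:
{"name": "arm_command", "arguments": {"rows": [{"fingers": 0,"travel": [2,1,0],"roll": 1},{"fingers": 0,"travel": [5.5,2.8,0],"roll": 3},{"fingers": 0,"travel": [9.5,5,0],"roll": 5},{"fingers": 0,"travel": [13.5,7,0],"roll": 7},{"fingers": 0,"travel": [17.5,9.1,0],"roll": 9},{"fingers": 0,"travel": [21.5,11.2,0],"roll": 11},{"fingers": 0,"travel": [25.5,13.2,0],"roll": 13},{"fingers": 0,"travel": [29.5,15.3,0],"roll": 15},{"fingers": 0,"travel": [33.5,17.4,0],"roll": 17},{"fingers": 0,"travel": [37.5,19.5,0],"roll": 18.5}]}}

```text
time_s: 2.0
tcp_pos: [0.4959, 0.2815, 0.2339]
ee_rot: [[0.791, -0.611, 0.0], [-0.611, -0.791, 0.0], [0.0, -0.0, -1.0]]
wrist_force: [0.6, 1.2, -0.0]
gripper_width: 0.171
```

Request:
{"name": "arm_command", "arguments": {"rows": [{"fingers": 0,"travel": [3.5,0.5,0],"roll": 0},{"fingers": 0,"travel": [7.5,1.1,0],"roll": 0},{"fingers": 0,"travel": [11.5,1.8,0],"roll": 0},{"fingers": 0,"travel": [15.5,2.4,0],"roll": 0},{"fingers": 0,"travel": [19.5,3,0],"roll": 0},{"fingers": 0,"travel": [22,3.4,0],"roll": 0},{"fingers": 0,"travel": [23.2,3.5,0],"roll": 0},{"fingers": 0,"travel": [23.2,3.5,3],"roll": 0},{"fingers": 0,"travel": [23.2,3.5,6],"roll": 0},{"fingers": 0,"travel": [23.2,3.5,8],"roll": 0}]}}

```text
time_s: 3.0
tcp_pos: [0.656, 0.1143, 0.1514]
ee_rot: [[0.792, -0.61, -0.003], [-0.61, -0.792, -0.0], [-0.002, 0.002, -1.0]]
wrist_force: [-0.2, -0.7, 1.0]
gripper_width: 0.004
```

```bash
python3 - <<'E'
from h import *
s=sense();p=np.array(s['tcp_pos']);ex=np.array([.61,.793]);ey=np.array([-.793,.61]);d=p[:2]-[.573,.0005]
print(s['time_s'],p,'caddy x,y',d@ex,d@ey,s['gripper_width'],s['wrist_force'])
im,d=snap('side','s1');cv2.imwrite('pics/s1c.png',cv2.resize(im[100:260,200:420,::-1],None,fx=3,fy=3))
E
```

```text
3.0 [0.65595522 0.11427127 0.15139336] caddy x,y 0.14082330484007402 0.0036169835005866553 0.0035176775605711644 [-0.1653328  -0.72735521  0.97861997]
```

View pics/s1c.png

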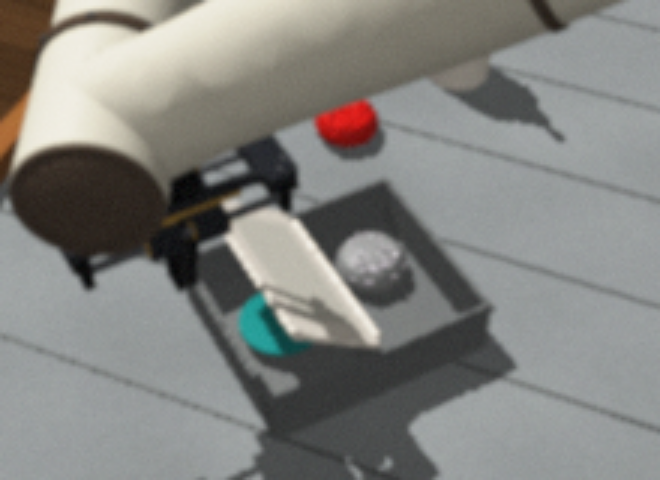

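The fingers are shut and beyond the free edge. The cover is still ajar at about crop (300,280), teal stopper at (275,320), scrubber at (372,265). I go down beside the edge and compute the arc.

Request:
{"name": "arm_command", "arguments": {"rows": [{"fingers": 0,"travel": [0.3,0,1.5],"roll": 0},{"fingers": 0,"travel": [0.3,0,3],"roll": 0},{"fingers": 0,"travel": [0.3,0,4.1],"roll": 0},{"fingers": 0,"travel": [0.3,1,4.1],"roll": 0},{"fingers": 0,"travel": [0.3,2,4.1],"roll": 0},{"fingers": 0,"travel": [0.3,3,4.1],"roll": 0},{"fingers": 0,"travel": [0.3,3.5,4.1],"roll": 0},{"fingers": 0,"travel": [0.3,3.5,4.1],"roll": 0}]}}

```text
time_s: 3.85
tcp_pos: [0.6382, 0.0843, 0.1136]
ee_rot: [[0.792, -0.61, 0.001], [-0.61, -0.792, 0.0], [0.001, -0.001, -1.0]]
wrist_force: [-0.2, 0.3, 1.2]
gripper_width: 0.005
```

```bash
cat >> h.py <<'E'
def cad():
    s=sense();p=np.array(s['tcp_pos']);ex=np.array([.61,.793]);ey=np.array([-.793,.61]);d=p[:2]-[.573,.0005]
    print(round(s['time_s'],2),'xc %.1f yc %.1f z %.1f'%(d@ex*1e3,d@ey*1e3,p[2]*1e3),'F',np.round(s['wrist_force'],1)); return d@ex*1e3,p[2]*1e3
E
python3 - <<'E'
from h import *
cad()
for th in np.arange(.65,3.2,.1):
    S,C=np.sin(th),np.cos(th)
    X,z=(106*C+3*S,35+106*S) if th<np.pi/2 else (78*C+3*S,63+78*S-3*C)
    print('%.2f xc %.1f tcpz %.1f'%(th,X+15,z+11))
E
```

```text
3.85 xc 106.2 yc -0.6 z 113.6 F [-0.2  0.3  1.2]
0.65 xc 101.2 tcpz 110.1
0.75 xc 94.6 tcpz 118.3
0.85 xc 87.2 tcpz 125.6
0.95 xc 79.1 tcpz 132.2
1.05 xc 70.3 tcpz 137.9
1.15 xc 61.0 tcpz 142.8
1.25 xc 51.3 tcpz 146.6
1.35 xc 41.1 tcpz 149.4
1.45 xc 30.8 tcpz 151.2
1.55 xc 20.2 tcpz 152.0
1.65 xc 11.8 tcpz 152.0
1.75 xc 4.0 tcpz 151.3
1.85 xc -3.6 tcpz 149.8
1.95 xc -11.1 tcpz 147.6
2.05 xc -18.3 tcpz 144.6
2.15 xc -25.2 tcpz 140.9
2.25 xc -31.7 tcpz 136.6
2.35 xc -37.7 tcpz 131.6
2.45 xc -43.2 tcpz 126.1
2.55 xc -48.1 tcpz 120.0
2.65 xc -52.3 tcpz 113.5
2.75 xc -56.0 tcpz 106.5
2.85 xc -58.8 tcpz 99.3
2.95 xc -61.0 tcpz 91.8
3.05 xc -62.4 tcpz 84.1
3.15 xc -63.0 tcpz 76.3
```

Request:
{"name": "arm_command", "arguments": {"rows": [{"fingers": 0,"travel": [0,0.5,0],"roll": 0},{"fingers": 0,"travel": [0,0.8,-0.4],"roll": 0},{"fingers": 0,"travel": [0,1.2,-0.8],"roll": 0},{"fingers": 0,"travel": [0,1.5,-1.2],"roll": 0},{"fingers": 0,"travel": [0,1.9,-1.5],"roll": 0},{"fingers": 0,"travel": [0,2.3,-1.9],"roll": 0},{"fingers": 0,"travel": [0,2.7,-2.2],"roll": 0},{"fingers": 0,"travel": [0,3.1,-2.5],"roll": 0},{"fingers": 0,"travel": [0,3.6,-2.7],"roll": 0}]}}

```text
time_s: 4.75
tcp_pos: [0.6184, 0.0574, 0.1416]
ee_rot: [[0.793, -0.609, 0.006], [-0.609, -0.793, 0.001], [0.004, -0.005, -1.0]]
wrist_force: [3.4, 3.8, 3.3]
gripper_width: 0.005
```

```bash
python3 - <<'E'
from h import *
cad()
im,d=snap('side','s2');cv2.imwrite('pics/s2c.png',cv2.resize(im[100:260,200:420,::-1],None,fx=3,fy=3))
E
```

```text
4.75 xc 72.8 yc -1.2 z 141.6 F [3.4 3.8 3.3]
```

View pics/s2c.png

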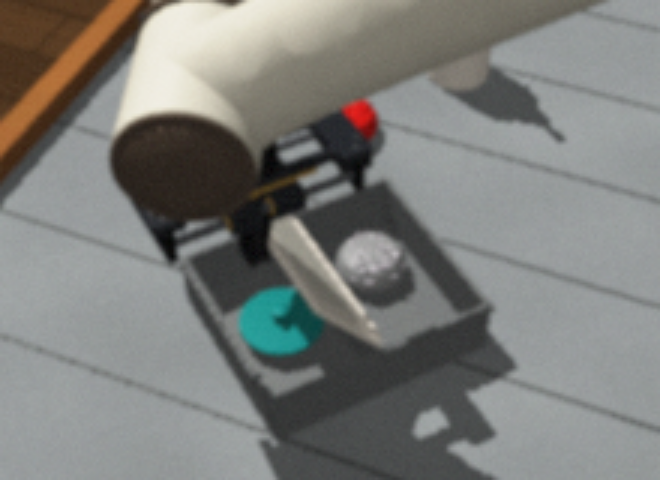

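The cover has risen in step with the fingers (crop (325,280)), and the stopper now shows at (280,320). Contact force is about 5 N. I continue along the arc.

Request:
{"name": "arm_command", "arguments": {"rows": [{"fingers": 0,"travel": [0,0.5,-0.2],"roll": 0},{"fingers": 0,"travel": [0,0.9,-0.5],"roll": 0},{"fingers": 0,"travel": [0,1.4,-0.7],"roll": 0},{"fingers": 0,"travel": [0,1.9,-0.9],"roll": 0},{"fingers": 0,"travel": [0,2.4,-1.0],"roll": 0},{"fingers": 0,"travel": [0,2.9,-1.1],"roll": 0},{"fingers": 0,"travel": [0,3.4,-1.2],"roll": 0},{"fingers": 0,"travel": [0,3.9,-1.3],"roll": 0},{"fingers": 0,"travel": [0,4.4,-1.3],"roll": 0},{"fingers": 0,"travel": [0,4.9,-1.3],"roll": 0}]}}

```text
time_s: 5.8
tcp_pos: [0.5858, 0.0172, 0.1521]
ee_rot: [[0.792, -0.61, -0.002], [-0.61, -0.792, -0.0], [-0.001, 0.001, -1.0]]
wrist_force: [0.5, 0.8, 1.1]
gripper_width: 0.006
```

```bash
python3 - <<'E'
from h import *
cad()
E
```

```text
5.8 xc 21.0 yc 0.0 z 152.1 F [0.5 0.8 1.1]
```

Request:
{"name": "arm_command", "arguments": {"rows": [{"fingers": 0,"travel": [0,0.4,0],"roll": 0},{"fingers": 0,"travel": [0,0.9,0],"roll": 0},{"fingers": 0,"travel": [0,1.3,0],"roll": 0},{"fingers": 0,"travel": [0,1.7,0.1],"roll": 0},{"fingers": 0,"travel": [0,2.1,0.1],"roll": 0},{"fingers": 0,"travel": [0,2.5,0.2],"roll": 0},{"fingers": 0,"travel": [0,2.8,0.3],"roll": 0},{"fingers": 0,"travel": [0,3.2,0.4],"roll": 0},{"fingers": 0,"travel": [0,3.5,0.5],"roll": 0},{"fingers": 0,"travel": [0,3.9,0.7],"roll": 0}]}}

```text
time_s: 6.8
tcp_pos: [0.5628, -0.0134, 0.1456]
ee_rot: [[0.793, -0.61, 0.0], [-0.61, -0.793, -0.0], [0.0, -0.0, -1.0]]
wrist_force: [0.2, 0.2, 0.6]
gripper_width: 0.004
```

```bash
python3 - <<'E'
from h import *
cad()
im,d=snap('side','s3');cv2.imwrite('pics/s3c.png',cv2.resize(im[100:260,200:420,::-1],None,fx=3,fy=3))
E
```

```text
6.8 xc -17.2 yc -0.4 z 145.6 F [0.2 0.2 0.6]
```

View pics/s3c.png

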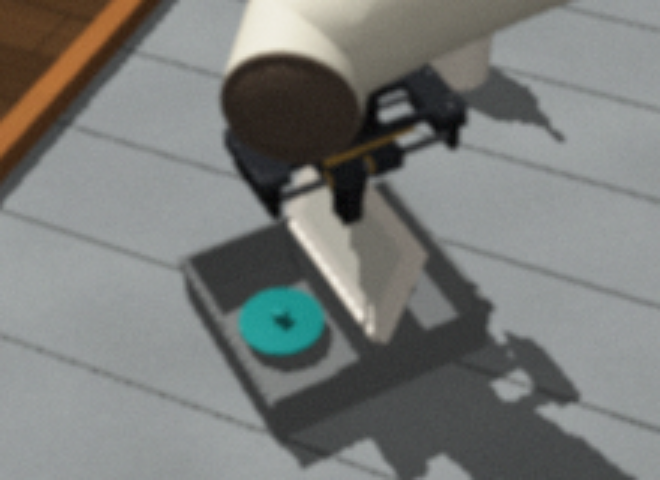

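The cover is past upright and leaning over the scrubber's well (crop (355,265)), with the fingers on its face at (350,210). I keep easing it down.

Request:
{"name": "arm_command", "arguments": {"rows": [{"fingers": 0,"travel": [0,0.4,0.2],"roll": 0},{"fingers": 0,"travel": [0,0.8,0.4],"roll": 0},{"fingers": 0,"travel": [0,1.1,0.6],"roll": 0},{"fingers": 0,"travel": [0,1.4,0.8],"roll": 0},{"fingers": 0,"travel": [0,1.7,1.1],"roll": 0},{"fingers": 0,"travel": [0,2.0,1.4],"roll": 0},{"fingers": 0,"travel": [0,2.3,1.6],"roll": 0},{"fingers": 0,"travel": [0,2.6,1.9],"roll": 0},{"fingers": 0,"travel": [0,2.8,2.2],"roll": 0},{"fingers": 0,"travel": [0,3.1,2.5],"roll": 0}]}}

```text
time_s: 7.85
tcp_pos: [0.5438, -0.0378, 0.1202]
ee_rot: [[0.793, -0.61, -0.0], [-0.61, -0.793, 0.0], [-0.0, 0.0, -1.0]]
wrist_force: [-0.0, 1.1, -0.0]
gripper_width: 0.004
```

Request:
{"name": "arm_command", "arguments": {"rows": [{"fingers": 0,"travel": [0,0.2,0.3],"roll": 0},{"fingers": 0,"travel": [0,0.4,0.6],"roll": 0},{"fingers": 0,"travel": [0,0.6,1.0],"roll": 0},{"fingers": 0,"travel": [0,0.8,1.3],"roll": 0},{"fingers": 0,"travel": [0,0.9,1.7],"roll": 0},{"fingers": 0,"travel": [0,1.1,2.0],"roll": 0},{"fingers": 0,"travel": [0,1.2,2.4],"roll": 0},{"fingers": 0,"travel": [0,1.3,2.8],"roll": 0}]}}

```text
time_s: 8.65
tcp_pos: [0.5358, -0.0482, 0.0922]
ee_rot: [[0.793, -0.61, -0.0], [-0.61, -0.793, -0.0], [-0.0, 0.0, -1.0]]
wrist_force: [-0.3, -0.6, 1.0]
gripper_width: 0.006
```

```bash
python3 - <<'E'
from h import *
cad()
E
```

```text
8.65 xc -61.3 yc -0.2 z 92.2 F [-0.3 -0.6  1. ]
```

Request:
{"name": "arm_command", "arguments": {"rows": [{"fingers": 0,"travel": [0,0.1,0.3],"roll": 0},{"fingers": 0,"travel": [0,0.1,0.6],"roll": 0},{"fingers": 0,"travel": [0,0.2,0.9],"roll": 0},{"fingers": 0,"travel": [0,0.2,1.2],"roll": 0},{"fingers": 0,"travel": [0,0.2,1.4],"roll": 0},{"fingers": 0,"travel": [0,0.2,1.5],"roll": 0},{"fingers": 0,"travel": [0,0.2,1.5],"roll": 0}]}}

```text
time_s: 9.35
tcp_pos: [0.5348, -0.0496, 0.0775]
ee_rot: [[0.793, -0.61, -0.0], [-0.61, -0.793, 0.0], [-0.0, -0.0, -1.0]]
wrist_force: [0.3, -0.4, 0.8]
gripper_width: -0.001
```

Request:
{"name": "arm_command", "arguments": {"rows": [{"fingers": 0,"travel": [0,0,0.1],"roll": 0},{"fingers": 0,"travel": [0,0,0.2],"roll": 0},{"fingers": 0,"travel": [0,0,0.2],"roll": 0}]}}

```text
time_s: 9.65
tcp_pos: [0.5349, -0.0496, 0.0773]
ee_rot: [[0.793, -0.609, 0.001], [-0.609, -0.793, -0.0], [0.001, -0.0, -1.0]]
wrist_force: [-4.4, 1.1, 11.0]
gripper_width: 0.005
```

The z force rose to 11 N with no further travel, so the cover is on its end stop. I lift straight up and move away.

Request:
{"name": "arm_command", "arguments": {"rows": [{"fingers": 0,"travel": [0,0,-0.3],"roll": 0},{"fingers": 0,"travel": [0,0,-1],"roll": 0},{"fingers": 0,"travel": [0,0,-3],"roll": 0},{"fingers": 0,"travel": [0,0,-6],"roll": 0},{"fingers": 0,"travel": [0,0,-9],"roll": 0},{"fingers": 0,"travel": [0,0,-12],"roll": 0},{"fingers": 0,"travel": [0,0,-15],"roll": 0},{"fingers": 0,"travel": [-3,-3,-16],"roll": 0},{"fingers": 0,"travel": [-6,-6,-16],"roll": 0},{"fingers": 0,"travel": [-9,-9,-16],"roll": 0}]}}

```text
time_s: 10.65
tcp_pos: [0.5182, 0.0777, 0.2364]
ee_rot: [[0.792, -0.611, 0.002], [-0.611, -0.792, 0.001], [0.001, -0.002, -1.0]]
wrist_force: [1.2, 0.1, -0.1]
gripper_width: 0.004
```

Request:
{"name": "arm_command", "arguments": {"rows": [{"fingers": 0,"travel": [-3,-3,0],"roll": 0},{"fingers": 0,"travel": [-6,-6,0],"roll": 0},{"fingers": 0,"travel": [-9,-9,0],"roll": 0},{"fingers": 0,"travel": [-11,-11,0],"roll": 0},{"fingers": 0,"travel": [-12,-12,0],"roll": 0},{"fingers": 0,"travel": [-12,-12,0],"roll": 0}]}}

```text
time_s: 11.25
tcp_pos: [0.4961, 0.2463, 0.2354]
ee_rot: [[0.794, -0.608, -0.0], [-0.608, -0.794, -0.0], [-0.0, 0.0, -1.0]]
wrist_force: [-0.6, -0.5, 0.6]
gripper_width: 0.004
```

```bash
python3 - <<'E'
from h import *
np.set_printoptions(precision=4,suppress=True)
cad()
im,d=snap('top','t4');W=cloud('top',d)
im2,_=snap('side','s4')
for n in('top','side'):
  for l in('scrubber','stopper','dispenser','container'):
    print(n,l,[(round(q['p'],2),np.round(q['position'],3)) for q in search_frame(n,l)[:2]])
o=np.array([.573,.0005]);ex=np.array([.61,.793]);ey=np.array([-.793,.61])
X=(W[...,:2]-o)@ex;Y=(W[...,:2]-o)@ey
m=(X<-.01)&(X>-.1)&(abs(Y)<.08)&(W[...,2]>.03)
A=np.c_[X[m],Y[m],np.ones(m.sum())];k=np.linalg.lstsq(A,W[m][:,2],rcond=None)[0]
print('plane slope/offset',k,'z pct',np.percentile(W[m][:,2],[2,50,98]),m.sum())
cv2.imwrite('pics/f.png',np.hstack([cv2.resize(i[r:r+170,c:c+130,::-1],None,fx=3,fy=3) for i,r,c in((im,100,250),(im2,120,245))]))
E
```

```text
11.25 xc 148.0 yc 210.9 z 235.4 F [-0.6 -0.5  0.6]
top scrubber [(0.64, array([ 0.667, -0.247,  0.029])), (0.2, array([ 0.591, -0.38 ,  0.119]))]
top stopper [(0.73, array([0.607, 0.032, 0.019]))]
top dispenser [(0.58, array([ 0.589, -0.38 ,  0.12 ]))]
top container [(0.52, array([0.445, 0.406, 0.058]))]
side scrubber []
side stopper []
side dispenser [(0.89, array([ 0.582, -0.372,  0.096]))]
side container [(0.78, array([0.484, 0.404, 0.06 ]))]
plane slope/offset [-0.0016 -0.0002  0.0653] z pct [0.0618 0.0654 0.0689] 2433
```

View pics/f.png

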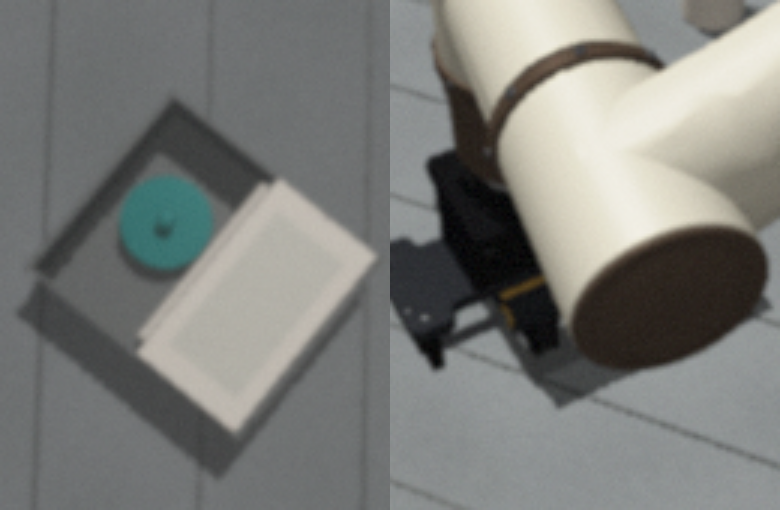

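The top view (left half) shows the cover flat over the scrubber's well at (260,305), with the stopper lying in its open well at (167,222). The fitted plate has a slope of 0.002 and its top at 65 mm, which is flat. The bystanders have not moved in the side camera, and the arm is clear. I hand in.

```bash
python3 -c "
from station import *
print(finish_job())"
```

```text
the job is handed in; nothing more can be done
None
```

I pushed the cover over its middle hinge with the closed fingertips and pressed it flat over the scrubber's well. The stopper's well is open. I never gripped the cover, and handed the job in at about 12 s.

**Cover:** Pressing down met the end stop at about 11 N. Afterwards the fitted plate was flat, with a slope of about 0.002 rad and its top at 65 mm.

**Stopper:** The top camera shows it lying in its open well.

**Dispenser and container:** The side camera places both within about 6 mm of where they started, close to the networks' accuracy. The top camera put the container about 5 cm off. I took that to be the arm partly hiding it, because the side camera shows it unmoved.

**Scrubber:** It is under the cover, so I could not see it at the end. The networks' one confident final "scrubber" match was the red look-alike.

**Arm:** It finished clear, with the fingertips about 22 cm above the work surface.

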